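# Open the ratchet clamp round the dosing cup

## Robot

A 6-joint arm with a two-finger parallel gripper is mounted at the origin on a cart in front of the work surface, level with it; the furniture and walls round the work are solid. World frame = base frame: x ahead of the robot, y to its left, z up, the work surface at z = 0. Lengths are in mm, angles in rad, forces in N, time in s.
With the tool pointing down it reaches from about 350 to 975 mm from the base axis. Payload 7.1 kg.
Tool frame: the origin (TCP) lies at the very end of the fingers, on their centre line; the grasp point (between the pads) lies ctrl.hold_point_z behind it (ctrl.hold_point_z is the distance from the TCP to the grasp point, in mm); z points along the fingers, y is the line along which they close (so a half turn about z gives the same grasp; the last joint's range is limited). The gripper opens to 88 mm and grips with 3 to 60 N. Pads are 20 mm wide; open, the fingers measure 115 mm over their backs; the gripper's body (75 mm by 178 mm) begins 61 mm behind the grasp point.
Start: joints at [-1.261, 0.423, 1.63, -0, 1.089, -0.019], TCP at [201.834, -591.496, 194.275] pointing down, gripper open.
Joint ranges: [-3, 3], [-0.9, 2.11], [0.09, 2.58], [-1.31, 4.45], [0.11, 2.69], [-2.54, 2.54]. Speed limits (rad/s): [2.39, 2.39, 3.01, 3.14, 3.14, 3.14].

## Interface

Orientations are given as a rotation vector (axis times angle).
In Python, from workcell import ctrl gives the robot as it stands. The module is installed in compiled form; this text tells all that it offers.
- The arm moves only by the shell command python3 -m creep 'ROWS'. ROWS is JSON, a list of rows, each an object with "translation": the shift along the tool's x, y, z in mm, a list of three; "angular": the turn, a rotation vector about the tool's x, y, z in rad, a list of three; "jaw": the opening, from 0 (shut) to 1 (fully open). A call has exactly 8 rows; each row is the pose to reach, as a shift and turn from the pose commanded when the call began, along the tool's axes at that moment; what a row does not reach only later rows make up. A row lasts 1/8 s, in which the tool goes at most 62.5 mm and 10.7 degrees, less where a joint would pass 70% of its speed; a pose out of reach is approached as far as the arm can. A call with a gripper value outside its range is refused whole. The fingers move at their own pace and stop on an object; the grip force is fixed at half the most. Time passes only in rows, so rows that repeat a pose let the fingers close, or fill a call up. It gives the time, the measured TCP pose, the force, the opening and the grip force at its end, in the units of the state.
- ctrl.get_obs(): the state, without advancing time (a new reading comes with each control period).
- ctrl.get_image(name): name is "scene" or "top" or "wrist"; returns the picture (480x640x3 uint8, red, green, blue); there is no depth.
- ctrl.camera_info(name): a dict with "camera_matrix" (3x3 intrinsics, pixels), "world_from_camera" (4x4, takes a point from camera to world coordinates). Camera axes: x right, y up, looking along -z (the intrinsics and any distortion apply to the point x, -y, -z); pixel columns grow to the right and rows downward; lengths in mm; the calibration is good to about 2 mm. The wrist camera is an equidistant fisheye: a pixel r from the principal point sees the ray r / f radians off the axis. A picture is of the moment at which its call begins: read the wrist's pose just before it. camera_info takes no time and is no camera call; for the wrist camera it gives the pose at the moment of the call.
- ctrl.close_job(): hands the job in; it is judged then, once.
Trained networks look in the newest picture that a camera, given by its name, has taken for a name from the list of things; names that differ only in an ending like _2 or _b are one class to them, and where a whole thing is asked for, a point or a joint stands for the part that bears it (a point fixed in the world has none). Each returns a list of dicts, best first, with "score" (0 to 1); they miss things now and then, are a little off and sometimes report something else, mostly with a low value. They report only what shows in the picture. A call takes as long as a camera call. They do not tell look-alikes from the thing itself.
- ctrl.look_for(camera, label): "rect" ([left, top, right, bottom] in pixels, round what is visible of it).
The state is a dict: "t": time; "qpos": joint angles; "qvel": joint speeds; "joint_torque": joint torques, N m; "ee_pos": TCP position; "orientation": TCP orientation; "ft_force": force on the tool from outside, world axes, zero at the start; "moment": the same for the moment, N m; "width": finger opening in mm; "grasp_force": force on a finger pad.
Only numpy, scipy, OpenCV 4.12 (cv2) and the standard library are available. Lean on these libraries where they do the work, as an engineer would, in place of code of your own. Each camera call takes 0.05 s, during which the arm holds its last target. There are 200 camera calls.

## Task

Free the steel dosing cup: on the ratchet clamp that holds it, press the release pad down and, keeping it down, push the sliding jaw back along its bar until it meets the end stop, then let go and move clear. The cup only needs to be free, so leave it standing on its seat. Leave the other clamp, with the tamper in it, shut with its release unpressed, and do not disturb anything else on the counter.

Things in the scene. Friction and masses are not known exactly. Their poses are not given: they have to be found in the camera images.
- cup_clamp_jaw (a joint): sliding jaw of the clamp that holds the dosing cup: 0 = closed on the dosing cup (start), 0.070 = fully open against the end stop (m). Slides along the clamp's +y axis with about 3 N of drag once released; locked in that direction by the ratchet until the release is pressed about 4 mm.
- cup_clamp_release (a joint): release pad of that clamp: 0 = up, 0.010 = fully down (m). Spring-loaded: 2.4 N to start, 5.4 N at the bottom. The ratchet is free from about 4 mm down; let go, it springs back up and locks again.
- cup_clamp_pad (a point): top centre of the grey ribbed release pad (30 mm across the bar, 48 mm along it) on the sliding jaw of the dosing cup's clamp; moves with both. Axes: z up, y along the bar in the opening direction, x across. Dark cheeks beside the pad are 13 mm lower than it. 28 mm toward -y stands the jaw plate, 25 mm higher than the pad; 28 mm toward +y the heel, 23 mm higher.
- cup_clamp_heel (a point): middle of the heel's pad-side face, 11 mm above the raised pad's top; the heel is an upright 58 mm wide and 10 mm thick, part of the sliding jaw of the dosing cup's clamp, its top 12 mm above this point. Pushing this face along +y (axes as the pad's) opens the jaw while the pad is down.
- cup_clamp_seat (a point): centre of the small seat plate (40 mm above the counter) on which the dosing cup stands between the fixed jaw and the sliding jaw. Axes: the clamp's. Fixed to the counter.
- tamper_clamp_jaw (a joint): sliding jaw of the clamp that holds the tamper: 0 = closed on the tamper (start), 0.070 = fully open against the end stop (m). Slides along the clamp's +y axis with about 3 N of drag once released; locked in that direction by the ratchet until the release is pressed about 4 mm.
- tamper_clamp_release (a joint): release pad of that clamp: 0 = up, 0.010 = fully down (m). Spring-loaded: 2.4 N to start, 5.4 N at the bottom. The ratchet is free from about 4 mm down; let go, it springs back up and locks again.
- tamper_clamp_pad (a point): top centre of the grey ribbed release pad (30 mm across the bar, 48 mm along it) on the sliding jaw of the tamper's clamp; moves with both. Axes: z up, y along the bar in the opening direction, x across. Dark cheeks beside the pad are 13 mm lower than it. 28 mm toward -y stands the jaw plate, 25 mm higher than the pad; 28 mm toward +y the heel, 23 mm higher.
- tamper_clamp_heel (a point): middle of the heel's pad-side face, 11 mm above the raised pad's top; the heel is an upright 58 mm wide and 10 mm thick, part of the sliding jaw of the tamper's clamp, its top 12 mm above this point. Pushing this face along +y (axes as the pad's) opens the jaw while the pad is down.
- tamper_clamp_seat (a point): centre of the small seat plate (40 mm above the counter) on which the tamper stands between the fixed jaw and the sliding jaw. Axes: the clamp's. Fixed to the counter.
- steel_cup: plain steel dosing cup, 59 mm across, 57 mm high, open at the top; origin at the centre of its underside, z up. Loose; stands on the seat of its clamp between two jaws 61 mm apart.
- tamper: coffee tamper, steel foot 58 mm across with a turned wooden handle, 82 mm high; origin at the centre of its underside. Loose; stands in the other clamp, which is of exactly the same make.
- card_terminal: card terminal, 76 x 170 x 62 mm, origin at the centre of its underside; bystander
- shot_glass: small clear glass, 48 mm across, 58 mm high, origin at the centre of its underside; bystander
- order_pad: notebook, 120 x 89 x 14 mm, origin at the centre of its underside; bystander
- espresso_cup: white cup with handle, 58 x 85 x 56 mm, origin at the centre of its underside; bystander
There are look-alikes about, which are no part of the job. Leave any pink look-alike of the tamper alone.

How it is judged (in metres and radians):
On the way, in this order (a step that is already met when the one before it is completed fails the run):
1. the release of the cup's clamp is pressed while its jaw is still closed (value of joint cup_clamp_release above 0.004 m and value of joint cup_clamp_jaw below 0.012 m), for 0.05 s.
2. the jaw is pushed back to the end stop (value of joint cup_clamp_jaw above 0.063 m), for 0.1 s.
At the end, for the whole second after the job is handed in: The cup's clamp is open to within 7 mm of its end stop with the release sprung back up; the dosing cup still stands upright and at rest on its seat, within 15 mm of the seat's centre; the tamper's clamp is still shut (less than 8 mm) round the upright tamper (value of joint cup_clamp_jaw above 0.063 m and value of joint cup_clamp_release below 0.003 m and horizontal distance between steel_cup and cup_clamp_seat below 0.015 m and angle between each of steel_cup, tamper's own z axis and vertical below 0.1 rad and linear speed of steel_cup below 0.02 m/s and value of joint tamper_clamp_jaw below 0.008 m and horizontal distance between tamper and tamper_clamp_seat below 0.02 m); the robot touches nothing.
It fails at once if the dosing cup is lifted, tipped or shoved off its place (distance of steel_cup from where it was at the start of the episode above 0.015 m or angle between steel_cup's own z axis and vertical above 0.25 rad).
It fails at once if the tamper is lifted, tipped or shoved (distance of tamper from where it was at the start of the episode above 0.015 m or angle between tamper's own z axis and vertical above 0.25 rad).
It fails at once if the tamper's clamp is operated (value of joint tamper_clamp_release above 0.004 m or value of joint tamper_clamp_jaw above 0.012 m).
It fails at once if a bystander is disturbed (distance of any of card_terminal, shot_glass, order_pad, espresso_cup from where it was at the start of the episode above 0.025 m or angle between any of card_terminal, shot_glass, order_pad, espresso_cup's own z axis and vertical above 0.3 rad).
It also fails if it takes over 32 s, if anything falls off the work surface, if the arm or the gripper's body presses on something with over 40 N, if the wrist force passes 120 N, or if a joint passes its speed limit or range.

## Working session

There is one attempt and no reset: what is moved stays moved. The work goes in short steps, Python scripts to look and compute and a shell command to move; the robot and the scene stay as the last step left them, time stands still between calls to the robot, and variables do not carry over. Pictures are saved under pics/ and viewed, at most 10 in all, crops included, and the job is handed in when it is done.

```bash
mkdir -p pics; python3 - <<'E'
from workcell import ctrl
import cv2,numpy as np
for n in ["scene","top"]:
    im=ctrl.get_image(n); cv2.imwrite(f"pics/{n}0.png",im[:,:,::-1])
    for l in ["cup_clamp_pad","cup_clamp_heel","steel_cup","tamper"]:
        print(n,l,[(np.round(d["rect"]).tolist(),round(d["score"],2)) for d in ctrl.look_for(n,l)])
    c=ctrl.camera_info(n); print(np.round(c["camera_matrix"],1).tolist(),np.round(c["world_from_camera"],3).tolist())
o=ctrl.get_obs();print(o["t"],o["ee_pos"],o["orientation"],ctrl.hold_point_z)
E
```

```text
scene cup_clamp_pad [([348.0, 217.0, 356.0, 227.0], 0.63)]
scene cup_clamp_heel [([352.0, 218.0, 358.0, 236.0], 0.45)]
scene steel_cup [([186.0, 296.0, 206.0, 328.0], 0.29)]
scene tamper [([300.0, 237.0, 320.0, 268.0], 0.95), ([396.0, 251.0, 413.0, 257.0], 0.49)]
[[479.3, 0.0, 317.2], [0.0, 479.3, 241.3], [0.0, 0.0, 1.0]] [[-0.749, 0.258, -0.611, -316.612], [-0.663, -0.301, 0.686, 711.072], [-0.007, 0.918, 0.396, 594.511], [0.0, 0.0, 0.0, 1.0]]
top cup_clamp_pad [([387.0, 236.0, 408.0, 255.0], 0.66)]
top cup_clamp_heel [([380.0, 229.0, 414.0, 264.0], 0.86)]
top steel_cup [([240.0, 247.0, 271.0, 275.0], 0.6), ([412.0, 242.0, 433.0, 264.0], 0.58)]
top tamper [([381.0, 288.0, 403.0, 314.0], 0.74), ([269.0, 256.0, 290.0, 276.0], 0.64)]
[[624.2, 0.0, 321.6], [0.0, 624.2, 237.5], [0.0, 0.0, 1.0]] [[-0.015, 0.988, -0.154, 263.779], [-0.999, -0.019, -0.03, -275.835], [-0.032, 0.153, 0.988, 1742.386], [0.0, 0.0, 0.0, 1.0]]
0.5 [ 201.8549847  -591.49727481  194.26600997] [3.09920985e+00 5.14204457e-01 4.41227054e-05] 18.700000000000003
```

```bash
python3 - <<'E'
import cv2
a=cv2.imread("pics/top0.png")[170:370,200:466]
cv2.imwrite("pics/topc.png",cv2.resize(a,(798,600),interpolation=cv2.INTER_CUBIC))
E
```

```text
(no output)
```

View pics/topc.png

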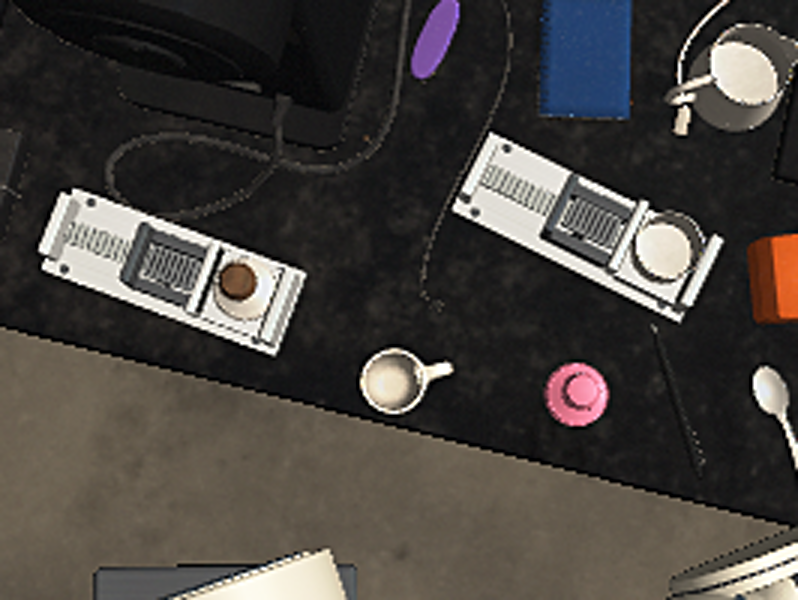

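View pics/scene0.png

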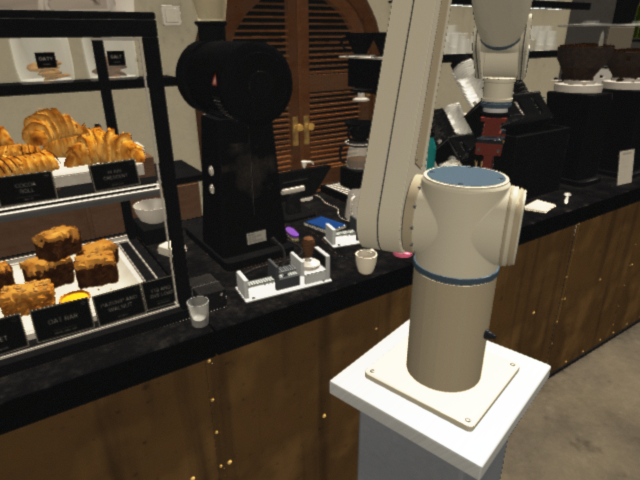

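```bash
cat > h.py <<'E'
import numpy as np, cv2
from scipy.spatial.transform import Rotation as R
from workcell import ctrl
def ray(c,uv,fish=False):
    K=c["camera_matrix"];T=np.array(c["world_from_camera"])
    x=(uv[0]-K[0][2])/K[0][0];y=(uv[1]-K[1][2])/K[1][1]
    if fish:
        r=np.hypot(x,y);s=np.sin(r)/r if r>1e-9 else 1;d=np.array([x*s,-y*s,-np.cos(r)])
    else: d=np.array([x,-y,-1.])
    return T[:3,3],T[:3,:3]@(d/np.linalg.norm(d))
def atz(c,uv,z,fish=False):
    o,d=ray(c,uv,fish);return o+d*(z-o[2])/d[2]
def totool(p):  # world point -> tool axes shift from the present TCP
    o=ctrl.get_obs();return R.from_rotvec(o["orientation"]).inv().apply(np.array(p)-o["ee_pos"])
def proj(c,P,fish=False):
    K=c["camera_matrix"];T=np.array(c["world_from_camera"]);p=T[:3,:3].T@(np.array(P)-T[:3,3]);p=p*[1,-1,-1]
    if fish:
        r=np.hypot(p[0],p[1]);th=np.arctan2(r,p[2]);q=p[:2]/r*th
    else:q=p[:2]/p[2]
    return np.array([K[0][0]*q[0]+K[0][2],K[1][1]*q[1]+K[1][2]])
E
python3 - <<'E'
from h import *
c=ctrl.camera_info("top")
f=lambda x,y,z:atz(c,(200+x/3,170+y/3),z).round(0)
print("pad",f(590,215,75),f(590,215,65),"cuptop",f(668,248,95),"barends",f(474,173,20),f(703,273,30), "tamperpad",f(170,266,70))
p=f(590,215,70);p[2]=230
print(totool(p)); print(ctrl.camera_info("wrist")["world_from_camera"].round(2), R.from_rotvec(ctrl.get_obs()["orientation"]).as_matrix().round(2))
E
```

```text
pad [ 508. -428.   75.] [ 509. -429.   65.] cuptop [ 474. -494.   95.] barends [ 558. -327.   20.] [ 459. -533.   30.] tamperpad [470. -49.  70.]
[343.48870073 -55.54702376 -35.72643226]
[[ 3.2000e-01  9.2000e-01  2.4000e-01  2.6728e+02]
 [-9.5000e-01  3.1000e-01  8.0000e-02 -5.6905e+02]
 [-0.0000e+00 -2.5000e-01  9.7000e-01  3.8505e+02]
 [ 0.0000e+00  0.0000e+00  0.0000e+00  1.0000e+00]] [[ 0.95  0.32  0.  ]
 [ 0.32 -0.95 -0.  ]
 [ 0.    0.   -1.  ]]
```

The top crop shows two identical clamps. The right one, with its pad at crop (590,215), holds an open, hollow steel cup at (668,248). The left one, with its pad at (170,266), holds the tamper with the brown wooden handle at (238,282). The pink object at (577,394) is the look-alike tamper. So the right-hand clamp is the target, and it opens toward upper-left. I'll check the approach path in the full top view.

View pics/top0.png

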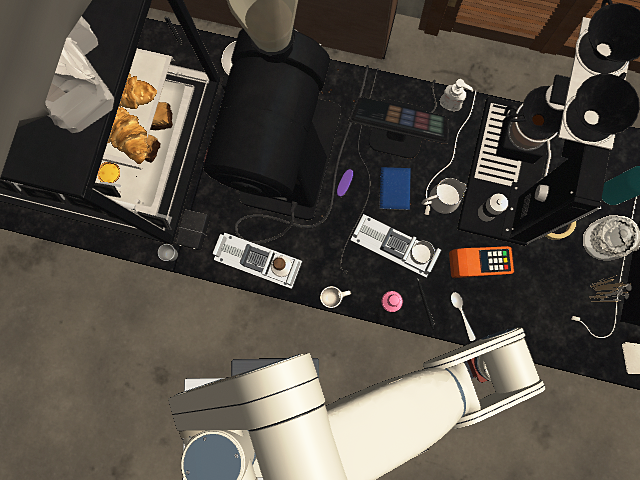

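The full view shows the cup's clamp at (397,243). The orange card terminal at (480,262) is low and the path above it is clear, so I'm moving over the pad.

```bash
python3 -m creep '[{"translation":[30,0,-40],"angular":[0,0,0],"jaw":0},{"translation":[80,-10,-60],"angular":[0,0,-0.13],"jaw":0},{"translation":[130,-20,-60],"angular":[0,0,-0.26],"jaw":0},{"translation":[180,-30,-60],"angular":[0,0,-0.4],"jaw":0},{"translation":[230,-40,-60],"angular":[0,0,-0.53],"jaw":0},{"translation":[280,-50,-60],"angular":[0,0,-0.66],"jaw":0},{"translation":[320,-55,-60],"angular":[0,0,-0.8],"jaw":0},{"translation":[343,-55,-60],"angular":[0,0,-0.8],"jaw":0}]'
python3 -m creep '[{"translation":[0,0,0],"angular":[0,0,0],"jaw":0},{"translation":[0,0,0],"angular":[0,0,0],"jaw":0},{"translation":[0,0,0],"angular":[0,0,0],"jaw":0},{"translation":[0,0,0],"angular":[0,0,0],"jaw":0},{"translation":[0,0,0],"angular":[0,0,0],"jaw":0},{"translation":[0,0,0],"angular":[0,0,0],"jaw":0},{"translation":[0,0,0],"angular":[0,0,0],"jaw":0},{"translation":[0,0,0],"angular":[0,0,0],"jaw":0}]'
python3 - <<'E'
from h import *
c=ctrl.camera_info("wrist");im=ctrl.get_image("wrist");cv2.imwrite("pics/w1.png",im[:,:,::-1])
np.savez("w1.npz",K=c["camera_matrix"],T=c["world_from_camera"])
for l in ["cup_clamp_pad","cup_clamp_heel","steel_cup"]:
    print(l,[(np.round(d["rect"]).tolist(),round(d["score"],2)) for d in ctrl.look_for("wrist",l)])
o=ctrl.get_obs();print(o["t"],o["ee_pos"],o["ft_force"])
print(R.from_rotvec(o["orientation"]).as_matrix().round(3),np.round(c["camera_matrix"],1).tolist(),np.round(c["world_from_camera"],2).tolist())
E
```

```text
t: 1.5
ee_pos: [510.3, -427.6, 254.3]
orientation: [-2.654, -1.681, -0.0]
ft_force: [-0.7, -0.6, 0.0]
width: 11.0
grasp_force: 0.0
t: 2.5
ee_pos: [508.7, -428.6, 254.2]
orientation: [-2.654, -1.681, 0.0]
ft_force: [0.4, -0.5, -0.4]
width: 0.7
grasp_force: 0.0
cup_clamp_pad [([307.0, 194.0, 341.0, 236.0], 0.73)]
cup_clamp_heel [([288.0, 179.0, 354.0, 257.0], 0.7)]
steel_cup [([295.0, 255.0, 353.0, 302.0], 0.62)]
2.7 [ 508.73104612 -428.63932679  254.26039875] [ 0.25223276 -0.88039241 -0.48222254]
[[ 0.428  0.904 -0.   ]
 [ 0.904 -0.428  0.   ]
 [ 0.    -0.    -1.   ]] [[371.6, 0.0, 324.6], [0.0, 371.6, 241.1], [0.0, 0.0, 1.0]] [[0.9, 0.41, 0.11, 538.37], [-0.43, 0.88, 0.23, -366.09], [-0.0, -0.25, 0.97, 445.07], [0.0, 0.0, 0.0, 1.0]]
```

View pics/w1.png

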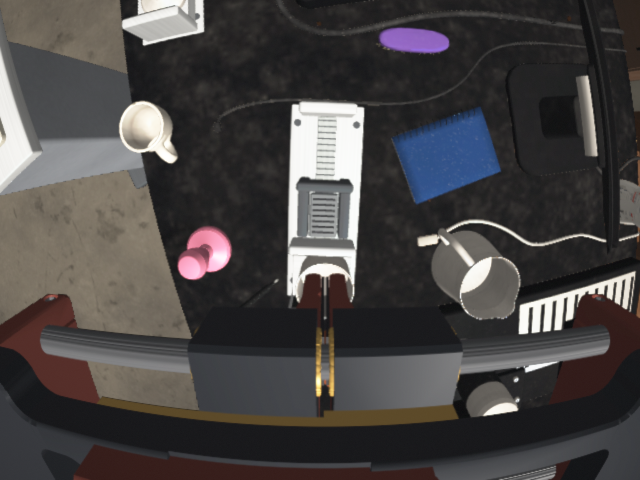

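Wrist view: the target clamp's bar runs along the tool x axis. The ribbed pad is near (323,213), the heel/cheek end at (327,185), the jaw plate at (322,250), and the cup is behind the fingers at (325,285). I'm enlarging it for precise points and confirmation.

```bash
python3 - <<'E'
import cv2
a=cv2.imread("pics/w1.png")[90:310,270:380]
b=cv2.resize(a,(300,600),interpolation=cv2.INTER_CUBIC)
t=cv2.resize(cv2.imread("pics/top0.png")[205:285,345:445],(500,400),interpolation=cv2.INTER_CUBIC)
import numpy as np
m=np.zeros((600,800,3),np.uint8);m[:,:300]=b;m[:400,300:]=t
cv2.imwrite("pics/z1.png",m)
E
```

```text
(no output)
```

View pics/z1.png

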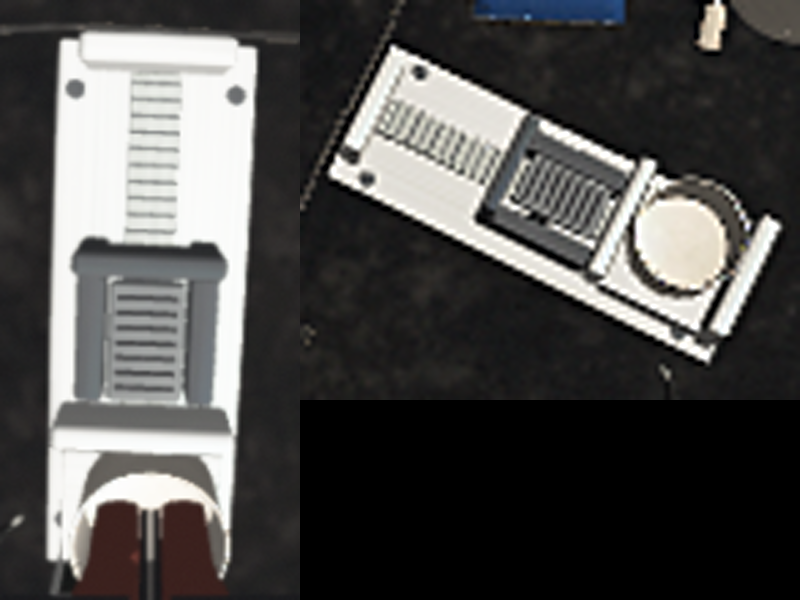

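```bash
python3 - <<'E'
from h import *
from scipy.optimize import least_squares
d=np.load("w1.npz");cw=dict(camera_matrix=d["K"],world_from_camera=d["T"]);ct=ctrl.camera_info("top")
W=lambda x,y:np.array([270+x*110/300-.3,90+y*220/600-.3])
T=lambda x,y:np.array([345+(x-300)/5-.4,205+y/5-.4])
obs=[(cw,1,(-29,28,23),W(75,274)),(cw,1,(29,28,23),W(226,274)),(cw,1,(-15,-24,0),W(107,402)),(cw,1,(15,-24,0),W(185,402)),
 (cw,1,(0,-28,25),W(144,432)),(ct,0,(0,0,0),T(563,195))]
def f(p,s=1):
    c,sn=np.cos(p[3]),np.sin(p[3]);r=[]
    for cam,fi,l,uv in obs:
        # local x across (sign s), y along the opening
        P=np.array(p[:3])+np.array([c*l[1]+sn*l[0],sn*l[1]-c*l[0],l[2]])
        r.append(proj(cam,P,fi)-uv)
    return np.concatenate(r)
for z in (70,):
    s=least_squares(f,[508,-428,z,1.12],x_scale=[1,1,1,.02]);print(s.x,np.degrees(s.x[3]));print(s.fun.reshape(-1,2).round(1))
p=s.x
print("tool yaw",np.degrees(np.arctan2(.904,.428)),"shift to pad",totool(p[:3]).round(1))
E
```

```text
[ 506.802283   -431.00794684   58.12444458    1.10721164] 63.43855391073532
[[-2.2  0.4]
 [ 1.2  1.7]
 [ 0.4 -0.6]
 [-0.3 -0. ]
 [ 0.6 -1.5]
 [ 0.1 -0.6]]
tool yaw 64.6647230078007 shift to pad [ -3.   -0.7 196.1]
```

```bash
python3 -m creep '[{"translation":[0,0,40],"angular":[0,0,0.02],"jaw":0},{"translation":[0,0,80],"angular":[0,0,0.02],"jaw":0},{"translation":[0,0,115],"angular":[0,0,0.02],"jaw":0},{"translation":[0,0,140],"angular":[0,0,0.02],"jaw":0},{"translation":[0,0,155],"angular":[0,0,0.02],"jaw":0},{"translation":[0,0,160],"angular":[0,0,0.02],"jaw":0},{"translation":[0,0,160],"angular":[0,0,0.02],"jaw":0},{"translation":[0,0,160],"angular":[0,0,0.02],"jaw":0}]'
python3 - <<'E'
from h import *
c=ctrl.camera_info("wrist");im=ctrl.get_image("wrist")
o=ctrl.get_obs();print(o["ee_pos"],o["ft_force"])
print(proj(c,o["ee_pos"],True),proj(c,[506.8,-431,58.1],True))
a=im[160:360,220:430,::-1];cv2.imwrite("pics/w2.png",cv2.resize(a,(630,600),interpolation=cv2.INTER_CUBIC))
E
```

```text
t: 3.7
ee_pos: [509.3, -429.2, 95.4]
orientation: [2.67, 1.653, 0.001]
ft_force: [-0.9, -0.9, 0.7]
width: 0.7
grasp_force: 0.0
[ 509.25435702 -429.17458399   95.38968453] [1.03370815 0.02116574 0.89566008]
[324.29934009 275.52202394] [322.09005566 259.72299918]
```

View pics/w2.png

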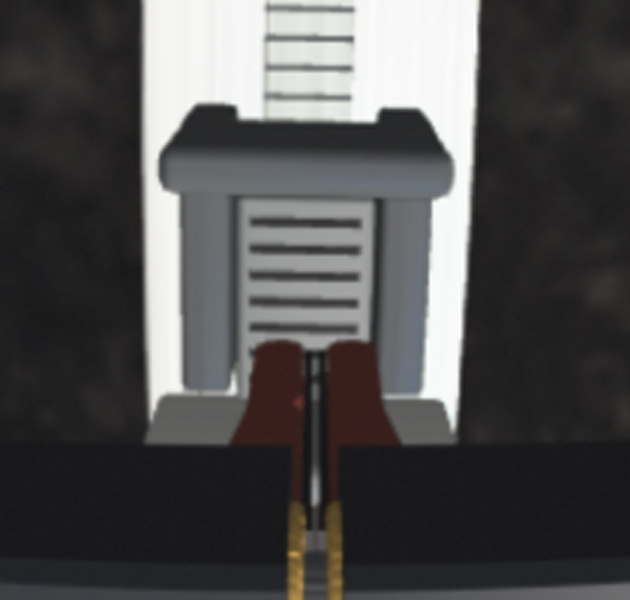

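The crop shows the closed fingertips at (313,345), over the pad's centreline at x≈308. The heel's inner edge is at y≈190 with ample room, so I'm descending to touch.

```bash
python3 -m creep '[{"translation":[0,1,10],"angular":[0,0,0],"jaw":0},{"translation":[0,1,18],"angular":[0,0,0],"jaw":0},{"translation":[0,1,25],"angular":[0,0,0],"jaw":0},{"translation":[0,1,29],"angular":[0,0,0],"jaw":0},{"translation":[0,1,32],"angular":[0,0,0],"jaw":0},{"translation":[0,1,34],"angular":[0,0,0],"jaw":0},{"translation":[0,1,36],"angular":[0,0,0],"jaw":0},{"translation":[0,1,36],"angular":[0,0,0],"jaw":0}]'
```

```text
t: 4.75
ee_pos: [509.6, -429.1, 58.2]
orientation: [-2.671, -1.654, 0.0]
ft_force: [0.7, -0.2, -0.0]
width: 0.5
grasp_force: 0.0
```

```bash
python3 -m creep '[{"translation":[0,-2,0],"angular":[0,0,0],"jaw":0},{"translation":[0,-2,1],"angular":[0,0,0],"jaw":0},{"translation":[0,-2,2],"angular":[0,0,0],"jaw":0},{"translation":[0,-2,3],"angular":[0,0,0],"jaw":0},{"translation":[0,-2,4],"angular":[0,0,0],"jaw":0},{"translation":[0,-2,5],"angular":[0,0,0],"jaw":0},{"translation":[0,-2,5],"angular":[0,0,0],"jaw":0},{"translation":[0,-2,5],"angular":[0,0,0],"jaw":0}]'
```

```text
t: 5.75
ee_pos: [507.8, -428.2, 53.3]
orientation: [2.671, 1.654, -0.0]
ft_force: [0.1, 0.2, 0.3]
width: 0.6
grasp_force: 0.0
```

```bash
python3 -m creep '[{"translation":[0,0,1],"angular":[0,0,0],"jaw":0},{"translation":[0,0,2],"angular":[0,0,0],"jaw":0},{"translation":[0,0,3],"angular":[0,0,0],"jaw":0},{"translation":[0,0,3],"angular":[0,0,0],"jaw":0},{"translation":[0,0,4],"angular":[0,0,0],"jaw":0},{"translation":[0,0,4],"angular":[0,0,0],"jaw":0},{"translation":[0,0,4],"angular":[0,0,0],"jaw":0},{"translation":[0,0,4],"angular":[0,0,0],"jaw":0}]'
python3 - <<'E'
from h import *
c=ctrl.camera_info("wrist");im=ctrl.get_image("wrist")
o=ctrl.get_obs();print(o["ee_pos"],o["ft_force"])
a=im[160:360,220:430,::-1];cv2.imwrite("pics/w3.png",cv2.resize(a,(630,600),interpolation=cv2.INTER_CUBIC))
E
```

```text
t: 6.75
ee_pos: [507.8, -428.2, 49.3]
orientation: [2.671, 1.654, -0.0]
ft_force: [0.3, -0.2, -0.0]
width: 0.4
grasp_force: 0.0
[ 507.80303028 -428.2535161    49.31742038] [-0.24559359 -0.25498712 -0.51654461]
```

View pics/w3.png

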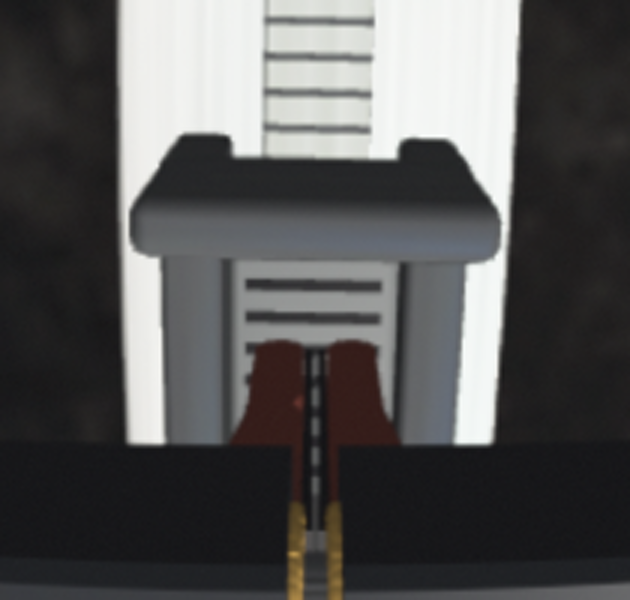

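The crop shows the tips still a little above the pad, centred on it (313 vs 314), with the heel edge at y≈255. I'm continuing down.

```bash
python3 -m creep '[{"translation":[0,0,1],"angular":[0,0,0],"jaw":0},{"translation":[0,0,2],"angular":[0,0,0],"jaw":0},{"translation":[0,0,3],"angular":[0,0,0],"jaw":0},{"translation":[0,0,3],"angular":[0,0,0],"jaw":0},{"translation":[0,0,4],"angular":[0,0,0],"jaw":0},{"translation":[0,0,5],"angular":[0,0,0],"jaw":0},{"translation":[0,0,5],"angular":[0,0,0],"jaw":0},{"translation":[0,0,5],"angular":[0,0,0],"jaw":0}]'
```

```text
t: 7.8
ee_pos: [507.8, -428.2, 44.3]
orientation: [-2.671, -1.654, 0.0]
ft_force: [-0.1, -0.0, 0.3]
width: 0.5
grasp_force: 0.0
```

```bash
python3 -m creep '[{"translation":[0,0,1],"angular":[0,0,0],"jaw":0},{"translation":[0,0,2],"angular":[0,0,0],"jaw":0},{"translation":[0,0,3],"angular":[0,0,0],"jaw":0},{"translation":[0,0,3],"angular":[0,0,0],"jaw":0},{"translation":[0,0,4],"angular":[0,0,0],"jaw":0},{"translation":[0,0,4],"angular":[0,0,0],"jaw":0},{"translation":[0,0,4],"angular":[0,0,0],"jaw":0},{"translation":[0,0,4],"angular":[0,0,0],"jaw":0}]'
python3 - <<'E'
from h import *
c=ctrl.camera_info("wrist");im=ctrl.get_image("wrist")
o=ctrl.get_obs();print(o["ee_pos"],o["ft_force"],c["world_from_camera"][:3,3])
print(proj(c,o["ee_pos"],True))
a=im[160:360,220:430,::-1];cv2.imwrite("pics/w4.png",cv2.resize(a,(630,600),interpolation=cv2.INTER_CUBIC))
E
```

```text
t: 8.8
ee_pos: [507.8, -428.3, 40.3]
orientation: [2.671, 1.654, 0.0]
ft_force: [0.0, -0.0, -0.1]
width: 0.6
grasp_force: 0.0
[ 507.82849436 -428.25185204   40.32088289] [ 0.28143373  0.17804007 -0.67859926] [ 538.69331201 -366.3043851   231.11296624]
[324.41381107 275.55753838]
```

View pics/w4.png

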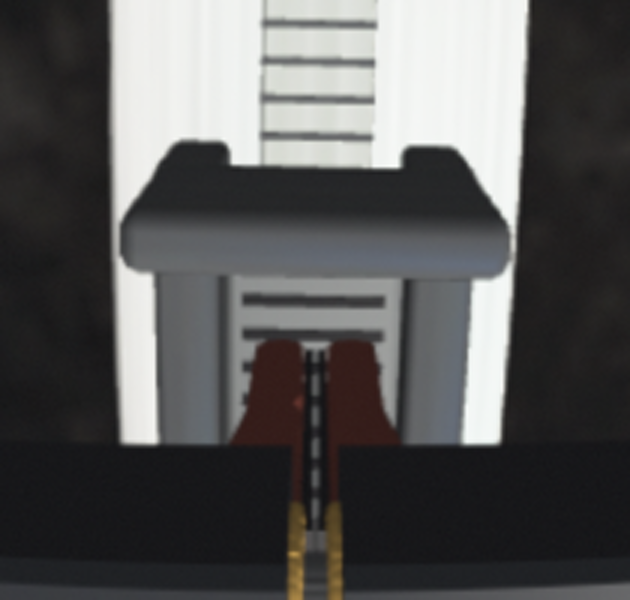

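Still no contact: the pad's apparent width grew from 168 to 174 px, so it isn't being pressed yet. I'm continuing gently.

```bash
python3 -m creep '[{"translation":[0,0,1],"angular":[0,0,0],"jaw":0},{"translation":[0,0,2],"angular":[0,0,0],"jaw":0},{"translation":[0,0,3],"angular":[0,0,0],"jaw":0},{"translation":[0,0,3],"angular":[0,0,0],"jaw":0},{"translation":[0,0,4],"angular":[0,0,0],"jaw":0},{"translation":[0,0,4],"angular":[0,0,0],"jaw":0},{"translation":[0,0,4],"angular":[0,0,0],"jaw":0},{"translation":[0,0,4],"angular":[0,0,0],"jaw":0}]'
```

```text
t: 9.85
ee_pos: [507.8, -428.2, 36.3]
orientation: [-2.671, -1.654, 0.0]
ft_force: [0.9, 0.3, -0.2]
width: 0.0
grasp_force: 0.0
```

```bash
python3 -m creep '[{"translation":[0,0,1],"angular":[0,0,0],"jaw":0},{"translation":[0,0,2],"angular":[0,0,0],"jaw":0},{"translation":[0,0,3],"angular":[0,0,0],"jaw":0},{"translation":[0,0,3],"angular":[0,0,0],"jaw":0},{"translation":[0,0,4],"angular":[0,0,0],"jaw":0},{"translation":[0,0,4],"angular":[0,0,0],"jaw":0},{"translation":[0,0,4],"angular":[0,0,0],"jaw":0},{"translation":[0,0,4],"angular":[0,0,0],"jaw":0}]'
python3 - <<'E'
from h import *
c=ctrl.camera_info("wrist");im=ctrl.get_image("wrist")
o=ctrl.get_obs();print(o["ee_pos"],o["ft_force"],c["world_from_camera"][:3,3])
a=im[160:360,220:430,::-1];cv2.imwrite("pics/w5.png",cv2.resize(a,(630,600),interpolation=cv2.INTER_CUBIC))
E
```

```text
t: 10.85
ee_pos: [507.8, -428.3, 32.3]
orientation: [2.671, 1.654, 0.0]
ft_force: [-0.3, 0.4, 0.3]
width: 0.1
grasp_force: 0.0
[ 507.81238806 -428.23248258   32.27935398] [-0.26288528  0.31125072 -0.07017336] [ 538.69352456 -366.30449491  223.11352668]
```

View pics/w5.png

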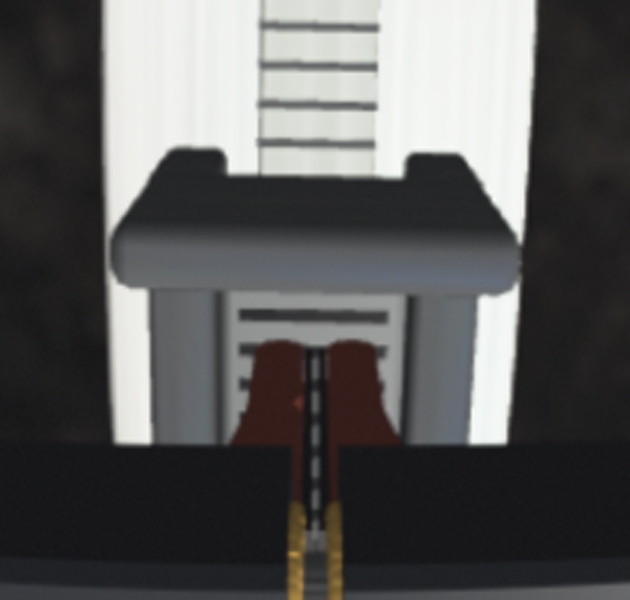

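```bash
python3 - <<'E'
from h import *
from scipy.optimize import least_squares
c=ctrl.camera_info("wrist");T=np.array(c["world_from_camera"])
u=np.array([np.cos(1.107),np.sin(1.107)]);tcp=np.array([507.8,-428.2])
def cam(h):
    t=T.copy();t[2,3]=h;return dict(camera_matrix=c["camera_matrix"],world_from_camera=t)
row=lambda h,s,z:proj(cam(h),[*(tcp+u*s),z],True)[1]
def fit(o):
    r=least_squares(lambda p:[row(h,*p)-(160+y/3-.3) for h,y in o],[10,40]);return r.x.round(1),r.fun.round(2)
H=[286.2,240.1,231.1,223.1]
for y2 in (223,250): print("rib",y2,fit(list(zip(H,[y2,285,300,315]))))
print("heel lower edge",fit(list(zip(H,[193,258,274,291]))))
E
```

```text
rib 223 (array([13. , 52.9]), array([ 0.03, -0.1 ,  0.04,  0.03]))
rib 250 (array([-19.8, -50.2]), array([-0.76,  1.99,  0.32, -1.57]))
heel lower edge (array([25.3, 80. ]), array([ 0.04, -0.16,  0.13, -0.01]))
```

```bash
python3 - <<'E'
from h import *
from scipy.optimize import least_squares
c=ctrl.camera_info("wrist");T=np.array(c["world_from_camera"])
u=np.array([np.cos(1.107),np.sin(1.107)]);tcp=np.array([507.8,-428.2])
def cam(h,d):
    t=T.copy();t[2,3]=h;t[:3,:3]=t[:3,:3]@R.from_rotvec([d,0,0]).as_matrix();return dict(camera_matrix=c["camera_matrix"],world_from_camera=t)
row=lambda h,s,z,d:proj(cam(h,d),[*(tcp+u*s),z],True)[1]
H=[286.2,240.1,231.1,223.1]
for d in np.radians([-6,-4,-2,0,2]):
    for n,o in (("rib",[223,285,300,315]),("rib'",[250,285,300,315]),("heel",[193,258,274,291])):
        r=least_squares(lambda p:[row(h,*p,d)-(160+y/3-.3) for h,y in zip(H,o)],[10,40]);print(round(np.degrees(d)),n,r.x.round(1),r.fun.round(2))
im={i:cv2.imread(f"pics/w{i}.png") for i in (2,3,4,5)}
for i in im: print(i,"brightness col 345-350:",[int(v) for v in im[i][180:440:4,346:352].mean((1,2))])
o=ctrl.get_obs();print(o["joint_torque"].round(2),o["qpos"].round(3))
E
```

```text
-6 rib [-36.3 -11.3] [-0.11  0.23  0.13 -0.26]
-6 rib' [ -94.6 -144.8] [-0.75  2.13  0.33 -1.72]
-6 heel [-18.   17.4] [-0.16  0.3   0.25 -0.39]
-4 rib [-18.4   9. ] [-0.07  0.14  0.11 -0.18]
-4 rib' [ -67.5 -115. ] [-0.75  2.1   0.33 -1.68]
-4 heel [-2.1 37.4] [-0.11  0.18  0.22 -0.29]
-2 rib [-1.9 30.4] [-0.03  0.04  0.08 -0.09]
-2 rib' [-42.5 -83.5] [-0.76  2.05  0.32 -1.63]
-2 heel [12.4 58.3] [-0.05  0.03  0.18 -0.16]
0 rib [13.  52.9] [ 0.03 -0.1   0.04  0.03]
0 rib' [-19.8 -50.2] [-0.76  1.99  0.32 -1.57]
0 heel [25.3 80. ] [ 0.04 -0.16  0.13 -0.01]
2 rib [26.2 76.1] [ 0.12 -0.28 -0.01  0.18]
2 rib' [  0.6 -15.6] [-0.76  1.92  0.31 -1.49]
2 heel [ 36.7 102.4] [ 0.18 -0.41  0.04  0.2 ]
2 brightness col 345-350: [110, 112, 113, 110, 98, 111, 146, 158, 158, 147, 79, 58, 123, 158, 159, 161, 134, 66, 65, 141, 160, 161, 158, 114, 62, 88, 164, 163, 163, 152, 85, 66, 122, 165, 164, 158, 117, 69, 92, 148, 86, 39, 38, 37, 37, 38, 37, 38, 37, 37, 38, 38, 38, 38, 38, 38, 38, 38, 38, 38, 38, 38, 38, 37, 37]
3 brightness col 345-350: [39, 38, 38, 39, 39, 42, 50, 61, 71, 80, 90, 96, 99, 101,
[... 246 characters left out ...]
-350: [38, 38, 39, 39, 38, 38, 39, 38, 41, 47, 56, 65, 74, 84, 93, 97, 99, 101, 103, 105, 107, 107, 106, 105, 112, 148, 152, 152, 149, 99, 59, 64, 114, 154, 153, 154, 155, 124, 61, 57, 43, 35, 36, 35, 35, 35, 35, 35, 35, 36, 35, 36, 35, 35, 36, 36, 35, 36, 36, 35, 35, 35, 35, 35, 36]
5 brightness col 345-350: [55, 38, 38, 38, 38, 39, 39, 37, 38, 39, 39, 39, 44, 53, 62, 70, 79, 89, 94, 97, 100, 101, 103, 105, 107, 108, 107, 105, 113, 143, 152, 152, 126, 69, 58, 71, 120, 152, 154, 152, 79, 37, 34, 36, 36, 36, 35, 36, 35, 36, 35, 35, 35, 35, 35, 36, 35, 35, 35, 36, 35, 35, 36, 36, 35]
[-0.000e+00 -6.295e+01 -2.160e+01  5.000e-02  3.000e-02  0.000e+00] [-0.719  0.679  1.619  0.     0.843 -0.257]
```

The triangulated rib and heel heights (53 and 80), together with the tip's image position, suggest contact is imminent. I'm creeping on by feel.

```bash
python3 -m creep '[{"translation":[0,0,1],"angular":[0,0,0],"jaw":0},{"translation":[0,0,2],"angular":[0,0,0],"jaw":0},{"translation":[0,0,2],"angular":[0,0,0],"jaw":0},{"translation":[0,0,3],"angular":[0,0,0],"jaw":0},{"translation":[0,0,3],"angular":[0,0,0],"jaw":0},{"translation":[0,0,4],"angular":[0,0,0],"jaw":0},{"translation":[0,0,4],"angular":[0,0,0],"jaw":0},{"translation":[0,0,4],"angular":[0,0,0],"jaw":0}]'
```

```text
t: 11.9
ee_pos: [507.8, -428.2, 28.3]
orientation: [2.671, 1.654, -0.0]
ft_force: [-0.4, -0.2, -0.3]
width: 0.4
grasp_force: 0.0
```

```bash
python3 -m creep '[{"translation":[0,0,1],"angular":[0,0,0],"jaw":0},{"translation":[0,0,2],"angular":[0,0,0],"jaw":0},{"translation":[0,0,2],"angular":[0,0,0],"jaw":0},{"translation":[0,0,3],"angular":[0,0,0],"jaw":0},{"translation":[0,0,3],"angular":[0,0,0],"jaw":0},{"translation":[0,0,4],"angular":[0,0,0],"jaw":0},{"translation":[0,0,4],"angular":[0,0,0],"jaw":0},{"translation":[0,0,4],"angular":[0,0,0],"jaw":0}]'
python3 - <<'E'
from h import *
c=ctrl.camera_info("wrist");im=ctrl.get_image("wrist")
o=ctrl.get_obs();print(o["ee_pos"],o["ft_force"],c["world_from_camera"][:3,3])
a=cv2.resize(im[160:360,220:430,::-1],(630,600),interpolation=cv2.INTER_CUBIC);cv2.imwrite("pics/w6.png",a)
print([int(v) for v in a[180:440:4,346:352].mean((1,2))]);print([int(v) for v in a[180:440:4,383:388].mean((1,2))])
E
```

```text
t: 12.9
ee_pos: [507.9, -428.3, 24.4]
orientation: [2.671, 1.654, 0.0]
ft_force: [-1.1, 0.6, 2.7]
width: 0.3
grasp_force: 1.1
[ 507.86113598 -428.27637111   24.4410315 ] [-0.11794744  0.5540543   1.95675942] [ 538.71265222 -366.32222565  215.24888798]
[225, 173, 63, 36, 38, 37, 37, 38, 39, 39, 38, 37, 39, 38, 38, 41, 48, 55, 63, 72, 80, 88, 95, 97, 99, 100, 103, 104, 106, 108, 106, 105, 106, 135, 152, 154, 131, 62, 57, 58, 64, 38, 35, 36, 35, 35, 34, 35, 35, 35, 35, 35, 34, 35, 35, 35, 35, 35, 35, 35, 35, 35, 35, 35, 35]
[242, 212, 98, 38, 38, 38, 38, 38, 39, 38, 38, 38, 39, 39, 38, 40, 47, 54, 61, 70, 79, 86, 93, 96, 98, 100, 102, 104, 107, 108, 106, 105, 105, 136, 155, 156, 135, 76, 63, 75, 132, 156, 156, 156, 157, 144, 71, 70, 76, 143, 155, 154, 153, 150, 118, 78, 80, 86, 83, 61, 43, 35, 34, 35, 34]
```

Contact: 2–2.7 N, about the pad's preload. Now I'm pressing 7 mm further.

```bash
python3 -m creep '[{"translation":[0,0,1],"angular":[0,0,0],"jaw":0},{"translation":[0,0,2],"angular":[0,0,0],"jaw":0},{"translation":[0,0,3],"angular":[0,0,0],"jaw":0},{"translation":[0,0,4],"angular":[0,0,0],"jaw":0},{"translation":[0,0,5],"angular":[0,0,0],"jaw":0},{"translation":[0,0,6],"angular":[0,0,0],"jaw":0},{"translation":[0,0,7],"angular":[0,0,0],"jaw":0},{"translation":[0,0,7],"angular":[0,0,0],"jaw":0}]'
```

```text
t: 13.95
ee_pos: [507.9, -428.3, 17.3]
orientation: [2.671, 1.654, 0.0]
ft_force: [-0.9, 0.4, 4.4]
width: 0.3
grasp_force: 2.2
```

```bash
python3 -m creep '[{"translation":[6,0,0],"angular":[0,0,0],"jaw":0},{"translation":[12,0,0],"angular":[0,0,0],"jaw":0},{"translation":[18,0,0],"angular":[0,0,0],"jaw":0},{"translation":[24,0,0],"angular":[0,0,0],"jaw":0},{"translation":[31,0,0],"angular":[0,0,0],"jaw":0},{"translation":[38,0,0],"angular":[0,0,0],"jaw":0},{"translation":[44,0,0],"angular":[0,0,0],"jaw":0},{"translation":[48,0,0],"angular":[0,0,0],"jaw":0}]'
```

```text
t: 14.95
ee_pos: [529.7, -385.0, 17.4]
orientation: [2.67, 1.654, 0.0]
ft_force: [0.1, -3.8, 4.1]
width: 0.4
grasp_force: 2.2
```

```bash
python3 -m creep '[{"translation":[5,0,0],"angular":[0,0,0],"jaw":0},{"translation":[10,0,0],"angular":[0,0,0],"jaw":0},{"translation":[15,0,0],"angular":[0,0,0],"jaw":0},{"translation":[19,0,0],"angular":[0,0,0],"jaw":0},{"translation":[22,0,0],"angular":[0,0,0],"jaw":0},{"translation":[25,0,0],"angular":[0,0,0],"jaw":0},{"translation":[28,0,0],"angular":[0,0,0],"jaw":0},{"translation":[28,0,0],"angular":[0,0,0],"jaw":0}]'
```

```text
t: 15.95
ee_pos: [541.2, -359.6, 17.0]
orientation: [-2.67, -1.653, 0.001]
ft_force: [-0.5, -2.0, 3.6]
width: 0.2
grasp_force: 2.2
```

```bash
python3 -m creep '[{"translation":[2,0,0],"angular":[0,0,0],"jaw":0},{"translation":[4,0,0],"angular":[0,0,0],"jaw":0},{"translation":[6,0,0],"angular":[0,0,0],"jaw":0},{"translation":[7,0,0],"angular":[0,0,0],"jaw":0},{"translation":[8,0,0],"angular":[0,0,0],"jaw":0},{"translation":[9,0,0],"angular":[0,0,0],"jaw":0},{"translation":[10,0,0],"angular":[0,0,0],"jaw":0},{"translation":[10,0,0],"angular":[0,0,0],"jaw":0}]'
```

```text
t: 16.95
ee_pos: [544.0, -355.2, 17.3]
orientation: [2.668, 1.653, -0.007]
ft_force: [-12.0, -21.7, 3.1]
width: 0.4
grasp_force: 12.8
```

Firm stop at about 25 N. Checking by picture before letting go.

```bash
python3 - <<'E'
from h import *
im=ctrl.get_image("wrist");t=ctrl.get_image("top")
m=np.zeros((600,800,3),np.uint8);m[:,:400]=cv2.resize(im[120:360,240:400,::-1],(400,600),interpolation=cv2.INTER_CUBIC)
m[:,400:]=cv2.resize(t[190:310,360:440,::-1],(400,600),interpolation=cv2.INTER_CUBIC);cv2.imwrite("pics/end.png",m)
print(ctrl.get_obs()["ft_force"])
E
```

```text
[-13.18333376 -19.52699462   3.94159827]
```

View pics/end.png

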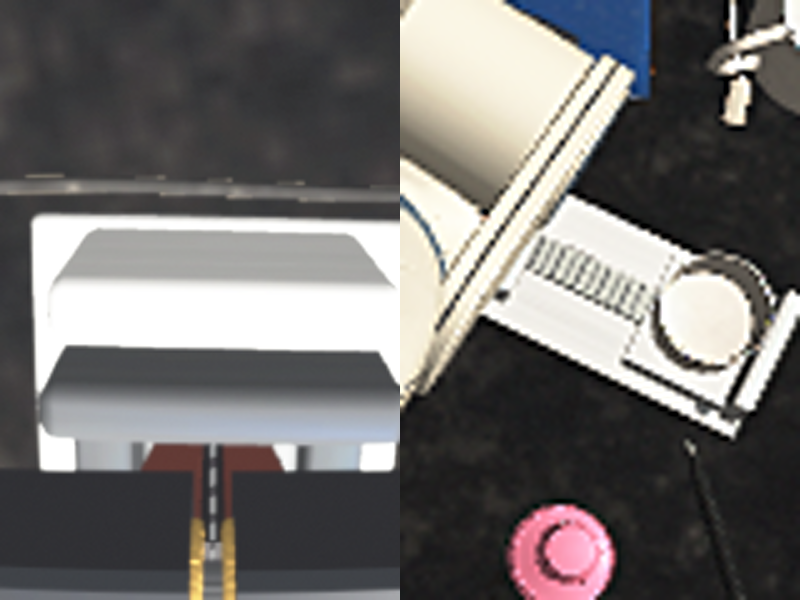

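The picture shows the heel against the white end stop (left), and the cup standing upright and clear on its seat (right). I'm easing off the push, then lifting straight up.

```bash
python3 -m creep '[{"translation":[-3,0,0],"angular":[0,0,0],"jaw":0},{"translation":[-5,0,0],"angular":[0,0,0],"jaw":0},{"translation":[-5,0,-4],"angular":[0,0,0],"jaw":0},{"translation":[-6,0,-10],"angular":[0,0,0],"jaw":0},{"translation":[-8,0,-20],"angular":[0,0,0],"jaw":0},{"translation":[-8,0,-45],"angular":[0,0,0],"jaw":0},{"translation":[-8,0,-90],"angular":[0,0,0],"jaw":0},{"translation":[-8,0,-140],"angular":[0,0,0],"jaw":0}]'
python3 -m creep '[{"translation":[0,0,-30],"angular":[0,0,0],"jaw":0},{"translation":[0,0,-50],"angular":[0,0,0],"jaw":0},{"translation":[0,0,-50],"angular":[0,0,0],"jaw":0},{"translation":[0,0,-50],"angular":[0,0,0],"jaw":0},{"translation":[0,0,-50],"angular":[0,0,0],"jaw":0},{"translation":[0,0,-50],"angular":[0,0,0],"jaw":0},{"translation":[0,0,-50],"angular":[0,0,0],"jaw":0},{"translation":[0,0,-50],"angular":[0,0,0],"jaw":0}]'
python3 - <<'E'
from h import *
im=ctrl.get_image("wrist");cv2.imwrite("pics/fin.png",im[:,:,::-1]);c=ctrl.camera_info("wrist")
for l in ["cup_clamp_pad","cup_clamp_heel","steel_cup"]:
    print(l,[(np.round(d["rect"]).tolist(),round(d["score"],2)) for d in ctrl.look_for("wrist",l)])
g=im[:,:,1]
print([int(v) for v in g[100:300:3,300:308].mean(1)], ctrl.get_obs()["ft_force"])
# expected rows: heel pad-side top edge at 70 mm open vs at start (start fit)
for s in (28+60,28+70): print(s,proj(c,[506.8+.447*s,-431+.894*s,58],True))
E
```

```text
t: 18.05
ee_pos: [541.9, -357.6, 158.2]
orientation: [-2.669, -1.653, 0.001]
ft_force: [0.9, -0.6, -0.4]
width: 0.3
grasp_force: 0.0
t: 19.05
ee_pos: [542.5, -358.4, 207.1]
orientation: [-2.671, -1.654, 0.0]
ft_force: [0.2, 0.3, -0.3]
width: 0.4
grasp_force: 0.0
cup_clamp_pad [([313.0, 208.0, 340.0, 256.0], 0.67)]
cup_clamp_heel [([286.0, 193.0, 364.0, 282.0], 0.87), ([312.0, 207.0, 342.0, 255.0], 0.25)]
steel_cup [([400.0, 171.0, 513.0, 276.0], 0.69), ([320.0, 380.0, 329.0, 405.0], 0.48)]
[52, 49, 47, 49, 46, 45, 44, 42, 42, 42, 44, 46, 47, 48, 47, 45, 47, 48, 50, 52, 54, 53, 82, 97, 56, 247, 141, 231, 255, 255, 255, 145, 68, 133, 153, 163, 149, 154, 154, 155, 155, 155, 155, 155, 155, 156, 156, 156, 157, 157, 158, 160, 179, 136, 138, 141, 159, 253, 246, 192, 176, 162, 153, 139, 132, 116, 90] [-0.18552661 -0.22390517 -0.23081902]
88 [325.04665873 213.45156076]
98 [325.0812409  202.82684607]
```

```bash
python3 -m creep '[{"translation":[-40,0,-30],"angular":[0,0,0],"jaw":0},{"translation":[-80,0,-60],"angular":[0,0,0],"jaw":0},{"translation":[-120,0,-60],"angular":[0,0,0],"jaw":0},{"translation":[-160,0,-60],"angular":[0,0,0],"jaw":0},{"translation":[-200,0,-60],"angular":[0,0,0],"jaw":0},{"translation":[-230,0,-60],"angular":[0,0,0],"jaw":0},{"translation":[-250,0,-60],"angular":[0,0,0],"jaw":0},{"translation":[-250,0,-60],"angular":[0,0,0],"jaw":0}]'
python3 - <<'E'
from h import *
im=ctrl.get_image("top");cv2.imwrite("pics/topend.png",im[:,:,::-1]);c=ctrl.camera_info("top")
a=cv2.imread("pics/top0.png")
for l in ["cup_clamp_pad","cup_clamp_heel","steel_cup"]:
    print(l,[(np.round(d["rect"]).tolist(),round(d["score"],2)) for d in ctrl.look_for("top",l)])
# template: jaw assembly (pad+cheeks) from the first picture
t=a[228:262,383:409];r=cv2.matchTemplate(im[200:270,335:430,::-1].copy(),t,cv2.TM_CCOEFF_NORMED);_,v,_,q=cv2.minMaxLoc(r)
d=np.array([q[0]+335-383,q[1]+200-228]);print(v,d)
for z in (40,55): print(np.linalg.norm(atz(c,(396+d[0],245+d[1]),z)-atz(c,(396,245),z)))
E
```

```text
t: 20.25
ee_pos: [430.5, -582.9, 267.0]
orientation: [-2.672, -1.652, -0.0]
ft_force: [1.2, -0.1, -0.0]
width: 0.8
grasp_force: 0.0
cup_clamp_pad [([368.0, 224.0, 386.0, 244.0], 0.68)]
cup_clamp_heel [([452.0, 250.0, 503.0, 276.0], 0.63), ([357.0, 218.0, 390.0, 248.0], 0.55)]
steel_cup [([412.0, 240.0, 435.0, 263.0], 0.61)]
0.8572744131088257 [-23 -11]
69.84472035921124
69.2293072007107
```

The template match puts the jaw's travel at about 69.5 mm, which is fully open. The detector still finds the cup where it was, and the robot is touching nothing. Handing in.

```bash
python3 -c "
from workcell import ctrl
print(ctrl.close_job())"
```

```text
the job is handed in; nothing more can be done
None
```

I opened the dosing cup's clamp to its end stop (about 69.5 of 70 mm, measured from the top camera), left the cup standing on its seat, kept the arm away from the tamper's clamp, and handed the job in; no verdict came back.

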